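# Swing the bench magnifier over the red arrow

## Task

Swing the bench magnifier round on its stiff pivot by its orange handle until the lens is centred above the red acrylic arrow, so that the whole arrow can be inspected through it, then let go. Leave the three sign pieces (red arrow, blue disc, yellow cross) lying where they are.

Things in the scene. Friction and masses are not known exactly. Their poses are not given: they have to be found in the camera images.
- handle (a point): Upright round orange handle, 22 mm in diameter, at the outer end of the magnifier arm. The point is on its axis, 220 mm above the table; it is free from 181 mm (top of the lens ring, whose edge is 18 mm away towards the pivot) to 238 mm. Moves level on a circle of radius 270 mm about the pivot, with 2 to 3 N; the arm stays where it is left. Starts at the left (+y) end of the swing.
- lens (a point): Centre of the clear round lens (109 mm across, in a white ring 124 mm across, 165 to 181 mm above the table), on the arm 190 mm from the pivot axis. Pivot, lens and handle lie in one straight line.
- pivot (a point): Top of the magnifier's fixed column, on the vertical pivot axis, 196 mm above the table, near the far edge of a fixed green board (360 x 460 mm, 12 mm thick). Nothing of the stand but the handle is higher. The board's x axis points away from the robot: the arm lies along -x at mid swing, and swings 60 degrees to the left (+y) and 66 to the right of that, enough for all three pieces.
- arrow_center (a point): Red arrow with stepped head, 39 mm long and 36 mm wide, 10 mm thick, lying flat and loose on the green board; the point is its centre, half-way up (17 mm above the table). The three pieces lie in any order under the circle that the lens sweeps, within 20 mm of it and at least 65 mm apart. This is the one to inspect.
- disc_center (a point): Blue disc, 40 mm in diameter, 10 mm thick, lying flat and loose on the green board; the point is its centre, half-way up (17 mm above the table). The three pieces lie in any order under the circle that the lens sweeps, within 20 mm of it and at least 65 mm apart.
- cross_center (a point): Yellow plus-shaped cross, 40 x 40 mm, bars 13 mm wide, 10 mm thick, lying flat and loose on the green board; the point is its centre, half-way up (17 mm above the table). The three pieces lie in any order under the circle that the lens sweeps, within 20 mm of it and at least 65 mm apart.

How it is judged (in metres and radians):
At the end, for the whole second after the job is handed in: The centre of the lens is within 35 mm, seen from above, of the centre of the red arrow (the lens then covers the whole arrow), and stays there (horizontal distance between lens and arrow_center below 0.035 m); the robot touches nothing.
It fails at once if the red arrow is shifted by more than 15 mm (distance of arrow_center from where it was at the start of the episode above 0.015 m).
It fails at once if the blue disc is shifted by more than 15 mm (distance of disc_center from where it was at the start of the episode above 0.015 m).
It fails at once if the yellow cross is shifted by more than 15 mm (distance of cross_center from where it was at the start of the episode above 0.015 m).
It also fails if it takes over 43 s, if anything falls off the work surface, if the arm or the gripper's body presses on something with over 40 N, if the wrist force passes 120 N, or if a joint passes its speed limit or range.

## Robot

A 6-joint arm with a two-finger parallel gripper is mounted at the origin on the work surface. World frame = base frame: x ahead of the robot, y to its left, z up, the work surface at z = 0. Lengths are in m, angles in degrees, forces in N, time in s.
With the tool pointing down it reaches from about 0.35 to 0.975 m from the base axis. Payload 17.4 kg.
Tool frame: the origin (TCP) lies on the front face of the gripper's body, between the roots of the fingers; the fingertips stand 73 mm ahead of it and the grasp point (between the pads) lies 54 mm ahead of it; z points along the fingers, y is the line along which they close (so a half turn about z gives the same grasp; the last joint's range is limited). The gripper opens to 85 mm and grips with 20 to 120 N. Pads are 22 mm wide; open, the fingers measure 114 mm over their backs; the gripper's body (76 mm by 85 mm) begins 54 mm behind the grasp point. The pads swing forward as they close: fully open they stand 13 mm farther back than shut.
Start: joints at [73.751, 6.646, 82.598, -0, 90.757, -2.166], TCP at [0.164, 0.655, 0.304] pointing down, gripper open.
Joint ranges: [-162.19, 162.19], [-47.58, 125.68], [4.15, 143.07], [-65.23, 245.23], [0.69, 171.88], [-170.13, 170.13]. Speed limits (degrees/s): [108.29, 108.29, 127.2, 180, 180, 180].

## Interface

Orientations are given as [roll, pitch, yaw] about the fixed x, y, z axes, in that order (R = Rz(yaw) Ry(pitch) Rx(roll)).
In Python, from cell import arm gives the robot as it stands. The module is installed in compiled form; this text tells all that it offers.
- The arm moves only by the tool servo_tool, never from a script. Its argument "motion" is one flat list of numbers, 5 for each row, row after row: the shift along the tool's x, y, z in m, then the turn about the tool's z in rad, then the opening, from -1 (shut) to 1 (fully open), so that 0 is half open. In form: [x, y, z, spin, grip, x, y, z, spin, grip, ...]. A call has 1 to 5 rows; each row is the pose to reach, as a shift and turn from the pose commanded when the call began, along the tool's axes at that moment; what a row does not reach only later rows make up. A row lasts 1/12 s, in which the tool goes at most 41.7 mm and 7.16 degrees, less where a joint would pass 70% of its speed; a pose out of reach is approached as far as the arm can. A call with a gripper value outside its range is refused whole. The fingers move at their own pace and stop on an object; "newtons" is the grip in N (left out, the last holds). Time passes only in rows, so rows that repeat a pose let the fingers close. It gives the time, the measured TCP pose, the force and the opening at its end, in the units of the state.
- arm.observe(): the state, without advancing time (a new reading comes with each control period).
- arm.grab_frame(name): name is "side" or "top" or "wrist"; returns a dict with "pixels" (384x512x3 uint8, red, green, blue), "K" (3x3 intrinsics, pixels), "dist" ([k1, k2, p1, p2, k3] as OpenCV has them; the pictures are not rectified), "R" (3x3) and "t" (3): a world point X has camera coordinates R X + t; the wrist camera has in their place "hand_eye" (4x4, takes a point from camera to tool coordinates, whose origin is the TCP and whose axes are the flange's). Camera axes: x right, y down, z forward; pixel columns grow to the right and rows downward; lengths in m; the calibration is good to about 2 mm. A picture is of the moment at which its call begins: read the wrist's pose just before it. There is no depth.
- arm.sign_off(): hands the job in, once; it reports no verdict.
The state is a dict: "clock": time; "q": joint angles; "dq": joint speeds; "effort": joint torques, N m; "ee_pos": TCP position; "tcp_rot": TCP orientation; "wrist_force": force on the tool from outside, world axes, zero at the start; "ft_torque": the same for the moment, N m; "width": finger opening in m.
Only numpy, scipy, OpenCV 4.12 (cv2) and the standard library are available. Lean on these libraries where they do the work, as an engineer would, in place of code of your own. Each camera call takes 0.05 s, during which the arm holds its last target. There are 200 camera calls.

## Working session

There is one attempt and no reset: what is moved stays moved. The work goes in short steps, Python scripts to look and compute and a tool call to move; the robot and the scene stay as the last step left them, time stands still between calls to the robot, and variables do not carry over. Pictures are saved under pics/ and viewed, on a budget of 10 in all, crops included, one or two more only if the job needs it, and the job is handed in when it is done.

Besides the shell and the picture viewer there is one more tool, called after ">>>" in YAML: its name, and indented under it one key for each argument. servo_tool: Moves the arm, as the interface text tells. Its arguments: {"type":"object","properties":{"motion":{"type":"array","items":{"type":"number"}},"newtons":{"type":"number"}},"required":["motion"]}

```bash
mkdir -p pics; python3 - <<'E'
from cell import arm
import cv2,pickle
s=arm.observe(); print(s)
F={}
for n in("side","top","wrist"):
    F[n]=arm.grab_frame(n)
F['s']=s
pickle.dump(F,open('f0.pkl','wb'))
for n in("top","side"):
    cv2.imwrite(f'pics/{n}0.png',F[n]['pixels'][:,:,::-1]); print(n,F[n]['K'],F[n]['R'],F[n]['t'],F[n]['dist'])
E
```

```text
{'clock': 0.0, 'q': array([ 7.37509462e+01,  6.67303891e+00,  8.26350952e+01,  3.33837549e-04,
        9.07568470e+01, -2.16604640e+00]), 'dq': array([-0.02121861,  0.01281362,  0.07506755, -0.05119599, -0.00824564,
        0.06821762]), 'effort': array([ 5.77596129e-04, -7.31986070e+01, -6.32494283e+01, -6.31888270e-05,
        6.30060240e-03,  2.44434608e-05]), 'ee_pos': array([0.16422623, 0.65460608, 0.30318196]), 'tcp_rot': array([-1.79935078e+02, -2.78957655e-03,  1.65916995e+02]), 'wrist_force': array([ 0.26534878,  0.61778574, -0.49290959]), 'ft_torque': array([-0.01763204,  0.01309363,  0.02867399]), 'width': 0.08554551333396263}
top [[385.89045111   0.         256.13750023]
 [  0.         385.89045111 186.18845443]
 [  0.           0.           1.        ]] [[ 0.02241857 -0.99958064  0.01832914]
 [-0.98783776 -0.02496936 -0.15347015]
 [ 0.15386346 -0.01466563 -0.98798328]] [-0.08845502  0.64091309  0.69300598] [-0.00222024  0.          0.          0.          0.        ]
side [[474.42401341   0.         253.93541396]
 [  0.         474.42401341 195.17074615]
 [  0.           0.           1.        ]] [[ 0.76893442 -0.63926931  0.00863779]
 [-0.43232541 -0.52987386 -0.72960841]
 [ 0.4709932   0.55728668 -0.68381061]] [-0.51531412  0.37432485  0.70644477] [0.05925334 0.         0.         0.         0.        ]
```

View pics/top0.png

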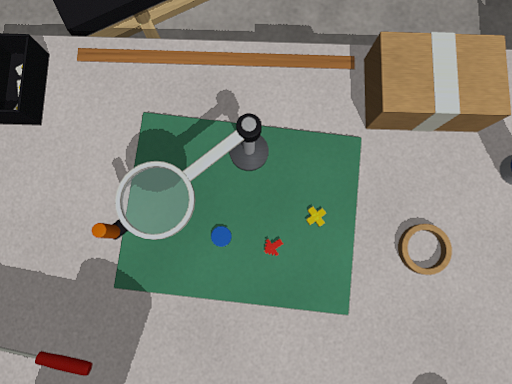

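View pics/side0.png

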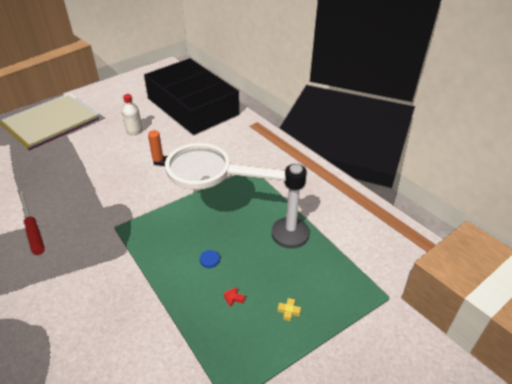

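The top view shows the pivot cap at (249,124), lens ring centre (155,200), handle (100-120,231), disc (221,236), arrow (273,247) and cross (316,216). The side view shows the same objects: pivot cap (296,171), handle (156,147), arrow (234,297).

```bash
cat > h.py <<'E'
import numpy as np,cv2
def ray(f,uv):
    p=cv2.undistortPoints(np.array([[uv]],float),f['K'],f['dist'])[0,0]
    return -f['R'].T@f['t'], f['R'].T@np.array([p[0],p[1],1.])
def plane(f,uv,z):
    c,d=ray(f,uv); return c+d*(z-c[2])/d[2]
def tri(f,a,g,b):
    c,d=ray(f,a); e,k=ray(g,b); d/=np.linalg.norm(d);k/=np.linalg.norm(k)
    s=np.linalg.lstsq(np.c_[d,-k],e-c,rcond=None)[0]
    p,q=c+d*s[0],e+k*s[1]; return (p+q)/2,np.linalg.norm(p-q)
def blobs(f,lo,hi,roi,amin=40):
    x0,y0,x1,y1=roi
    h=cv2.cvtColor(f['pixels'],cv2.COLOR_RGB2HSV); m=cv2.inRange(h,np.array(lo),np.array(hi))
    k=np.zeros_like(m);k[y0:y1,x0:x1]=m[y0:y1,x0:x1]
    n,l,st,ce=cv2.connectedComponentsWithStats(k)
    return [(ce[i].round(1),st[i].tolist()) for i in range(1,n) if st[i,4]>=amin]
E
python3 - <<'E'
import pickle; from h import *
F=pickle.load(open('f0.pkl','rb'));T,S=F['top'],F['side']
C={'arrow':((0,150,90),(4,255,255)),'disc':((100,120,60),(130,255,255)),'cross':((22,120,120),(35,255,255))}
for n,(lo,hi) in C.items():
    a=blobs(T,lo,hi,(190,180,350,280));b=blobs(S,lo,hi,(180,230,330,340))
    print(n,a,b)
    if a and b: print(tri(T,a[0][0],S,b[0][0]),plane(T,a[0][0],.022),plane(S,b[0][0],.022))
print('orange',blobs(T,(3,150,90),(18,255,255),(80,215,125,245),20),blobs(S,(3,150,90),(18,255,255),(140,120,170,170),20))
print('piv plane',plane(T,(249,124),.196),plane(S,(296,171),.196))
# lens ring: white mask contour ellipse
for f,roi in((T,(105,150,205,248)),(S,(158,138,236,194))):
    h=cv2.cvtColor(f['pixels'],cv2.COLOR_RGB2HSV);m=cv2.inRange(h,(0,0,185),(180,45,255))
    k=np.zeros_like(m);x0,y0,x1,y1=roi;k[y0:y1,x0:x1]=m[y0:y1,x0:x1]
    c=max(cv2.findContours(k,cv2.RETR_EXTERNAL,cv2.CHAIN_APPROX_NONE)[0],key=cv2.contourArea)
    e=cv2.fitEllipse(cv2.convexHull(c));print('ring',e,plane(f,e[0],.175))
E
```

```text
arrow [(array([272.2, 246.5]), [265, 239, 18, 17, 166])] [(array([233.3, 296.3]), [224, 288, 21, 18, 213])]
(array([ 0.52939019, -0.10810476,  0.02104479]), np.float64(0.0014819901567081062)) [ 0.52877207 -0.10763795  0.022     ] [ 0.52962453 -0.10903708  0.022     ]
disc [(array([220.7, 235.9]), [211, 226, 21, 21, 337])] [(array([209.3, 258.4]), [200, 250, 20, 18, 298])]
(array([ 0.54769365, -0.00673849,  0.02071641]), np.float64(0.0015523498871253141)) [ 0.5470146  -0.00640471  0.022     ] [ 0.54777479 -0.00807386  0.022     ]
cross [(array([316. , 216.1]), [307, 207, 19, 19, 240])] [(array([288.9, 308.9]), [278, 299, 23, 22, 297])]
(array([ 0.59058775, -0.19383732,  0.02168888]), np.float64(0.0007422884272939909)) [ 0.59025304 -0.1935701   0.022     ] [ 0.59076803 -0.19415324  0.022     ]
orange [(array([104.2, 231.2]), [92, 223, 28, 16, 297])] [(array([155.3, 145.8]), [149, 131, 14, 31, 282])]
piv plane [ 0.71947457 -0.05745695  0.196     ] [ 0.71588564 -0.06353145  0.196     ]
ring ((161.0188751220703, 193.74476623535156), (74.644287109375, 103.058349609375), 49.11980438232422) [0.60746837 0.07937914 0.175     ]
ring ((195.16616821289062, 158.82034301757812), (68.69198608398438, 95.9068603515625), 67.56320190429688) [0.60606512 0.10543871 0.175     ]
```

```bash
python3 - <<'E'
import pickle; from h import *
F=pickle.load(open('f0.pkl','rb'));T,S=F['top'],F['side']
print('piv',tri(T,(249,124),S,(296,170)))
print('htop',tri(T,(98,230),S,(155,134)), plane(T,(98,230),.238),plane(S,(155,134),.238))
print('lens',tri(T,(155,200),S,(198,166)),plane(T,(155,200),.175))
p=np.array([.7185,-.060]);h=plane(T,(98,230),.238)[:2];a=np.array([.5292,-.1085])
for n,v in(('h',h),('lens',plane(T,(155,200),.177)[:2]),('a',a)):
    d=v-p;print(n,np.hypot(*d),np.degrees(np.arctan2(d[1],d[0]))%360)
# wide crop of both for check
z=lambda f,x,y,w:cv2.resize(f['pixels'][y:y+w,x:x+w,::-1],(400,400),interpolation=cv2.INTER_CUBIC)
cv2.imwrite('pics/crop1.png',np.hstack([z(T,80,100,190),z(S,135,110,190)]))
E
```

```text
piv (array([ 0.72130162, -0.05765201,  0.1915407 ]), np.float64(0.0008595464688771858))
htop (array([0.54814815, 0.14837024, 0.23673851]), np.float64(0.005170685244312444)) [0.54599898 0.14946106 0.238     ] [0.54919744 0.14475236 0.238     ]
lens (array([0.59882952, 0.08833245, 0.17149233]), np.float64(0.0028451832896166825)) [0.59725432 0.08826423 0.175     ]
h 0.27134947583999086 129.47305930188736
lens 0.19128876181889098 129.42113150751354
a 0.19541427788163282 194.37047098339988
```

View pics/crop1.png

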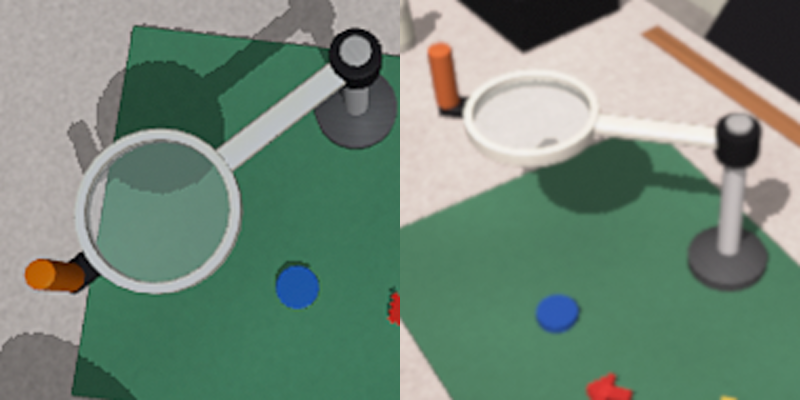

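>>> servo_tool:
  motion: [-0.025,-0.02,-0.03,0,1,-0.05,-0.04,-0.057,0,1,-0.075,-0.06,-0.057,0,1,-0.1,-0.08,-0.057,0,1,-0.124,-0.1,-0.057,0,1]

```text
clock: 0.57
ee_pos: [0.2609, 0.5263, 0.3612]
tcp_rot: [180.0, 0.0, 165.9]
wrist_force: [0.4, 0.2, 0.6]
width: 0.0854
```

>>> servo_tool:
  motion: [-0.025,-0.02,0,0,1,-0.05,-0.04,0,0,1,-0.075,-0.06,0,0,1,-0.1,-0.08,0,0,1,-0.124,-0.1,0,0,1]

```text
clock: 0.98
ee_pos: [0.3568, 0.3989, 0.3608]
tcp_rot: [-180.0, -0.0, 165.9]
wrist_force: [0.4, 0.4, -0.6]
width: 0.0855
```

>>> servo_tool:
  motion: [-0.025,-0.02,0,0,1,-0.05,-0.04,0,0,1,-0.075,-0.06,0,0,1,-0.1,-0.08,0,0,1,-0.124,-0.1,0,0,1]

```text
clock: 1.4
ee_pos: [0.4527, 0.2717, 0.3608]
tcp_rot: [-180.0, -0.0, 165.9]
wrist_force: [0.3, 0.6, 0.4]
width: 0.0857
```

>>> servo_tool:
  motion: [-0.025,-0.02,0,0.1,1,-0.05,-0.04,0,0.22,1,-0.075,-0.06,0,0.34,1,-0.1,-0.08,0,0.46,1,-0.11,-0.09,0,0.58,1]

```text
clock: 1.82
ee_pos: [0.5384, 0.1565, 0.3604]
tcp_rot: [-180.0, 0.0, 132.2]
wrist_force: [0.1, 1.5, -0.2]
width: 0.0857
```

>>> servo_tool:
  motion: [0,0,0,0.056,1,0,0,0,0.056,1,0,0,0,0.056,1]

```text
clock: 2.07
ee_pos: [0.5368, 0.1591, 0.3607]
tcp_rot: [-180.0, -0.0, 129.6]
wrist_force: [-0.5, 0.4, 0.1]
width: 0.0856
```

>>> servo_tool:
  motion: [-0.015,0.001,0,0,1,-0.015,0.001,0,0,1,-0.015,0.001,0,0,1]

```text
clock: 2.32
ee_pos: [0.5473, 0.1481, 0.3608]
tcp_rot: [-180.0, -0.0, 129.5]
wrist_force: [0.2, -0.2, -0.4]
width: 0.0855
```

```bash
python3 - <<'E'
from h import *; from cell import arm
from scipy.spatial.transform import Rotation as R
s=arm.observe();f=arm.grab_frame('wrist')
A=R.from_euler('xyz',s['tcp_rot'],degrees=True).as_matrix();H=f['hand_eye']
Rc=A@H[:3,:3];c=s['ee_pos']+A@H[:3,3]
f['R']=Rc.T;f['t']=-Rc.T@c
b=blobs(f,(3,150,80),(18,255,255),(0,0,512,384));print(s['ee_pos'],s['tcp_rot'][2],c,b)
for x in b: print(plane(f,x[0],.21),plane(f,x[0],.238))
p=lambda X:cv2.projectPoints(np.array([X],float),cv2.Rodrigues(f['R'])[0],f['t'],f['K'],f['dist'])[0].ravel()
print('expect',p([.547,.148,.238]),p([.547,.148,.181]))
cv2.imwrite('pics/w1.png',f['pixels'][:,:,::-1])
E
```

```text
[0.54734632 0.14814257 0.36075824] 129.54999678620575 [0.49534429 0.21201248 0.42983086] [(array([260.6, 198.6]), [247, 174, 29, 49, 1147])]
[0.5480515  0.15013852 0.21      ] [0.54133814 0.15801945 0.238     ]
expect [257.63194939 214.06473648] [257.92639734 188.03824691]
```

View pics/w1.png

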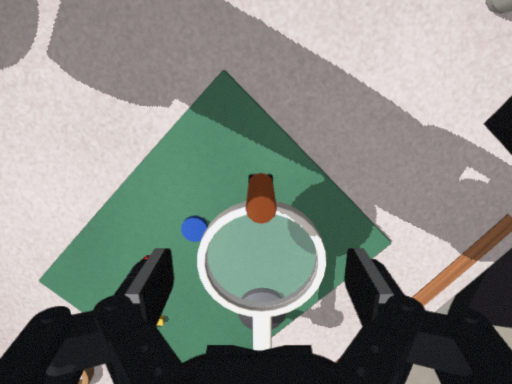

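The wrist view shows the handle's top at about (261,212), against a predicted (258,214), midway between the open fingers. I'll lower and grip.

>>> servo_tool:
  motion: [0,0,0.025,0,1,0,0,0.05,0,1,0,0,0.07,0,1,0,0,0.085,0,1,0,0,0.085,0,1]

```text
clock: 2.78
ee_pos: [0.5464, 0.1484, 0.2727]
tcp_rot: [-179.8, -0.1, 129.5]
wrist_force: [0.4, -0.7, -0.2]
width: 0.0853
```

>>> servo_tool:
  motion: [0,0,0,0,-1,0,0,0,0,-1,0,0,0,0,-1,0,0,0,0,-1,0,0,0,0,-1]
  newtons: 30

```text
clock: 3.2
ee_pos: [0.5473, 0.1482, 0.2767]
tcp_rot: [179.9, 0.0, 129.5]
wrist_force: [0.6, -0.7, 0.2]
width: 0.0256
```

>>> servo_tool:
  motion: [0,0,0,0,-1,0,0,0,0,-1,0,0,0,0,-1,0,0,0,0,-1,0,0,0,0,-1]

```text
clock: 3.62
ee_pos: [0.5474, 0.1483, 0.2767]
tcp_rot: [179.9, 0.0, 129.5]
wrist_force: [-0.6, -0.1, 7.0]
width: 0.0212
```

>>> servo_tool:
  motion: [-0.0003,-0.0135,0,-0.05,-1,-0.0014,-0.027,0,-0.1,-1,-0.003,-0.0405,0,-0.15,-1,-0.0054,-0.0538,0,-0.2,-1,-0.0084,-0.067,0,-0.25,-1]

```text
clock: 4.03
ee_pos: [0.5014, 0.0981, 0.2768]
tcp_rot: [179.9, 0.2, 143.9]
wrist_force: [17.7, -9.7, 0.7]
width: 0.021
```

>>> servo_tool:
  motion: [-0.0015,-0.0135,0,-0.05,-1,-0.0034,-0.027,0,-0.1,-1,-0.005,-0.0405,0,-0.15,-1,-0.0074,-0.0538,0,-0.2,-1,-0.0104,-0.067,0,-0.25,-1]

```text
clock: 4.45
ee_pos: [0.4701, 0.0383, 0.2768]
tcp_rot: [179.9, 0.2, 158.3]
wrist_force: [17.0, -3.9, 1.3]
width: 0.0211
```

>>> servo_tool:
  motion: [-0.0018,-0.0135,0,-0.05,-1,-0.0044,-0.027,0,-0.1,-1,-0.006,-0.0405,0,-0.15,-1,-0.0084,-0.0538,0,-0.2,-1,-0.0114,-0.067,0,-0.25,-1]

```text
clock: 4.87
ee_pos: [0.4549, -0.0278, 0.2767]
tcp_rot: [180.0, 0.0, 172.6]
wrist_force: [3.6, 2.0, 4.7]
width: 0.021
```

>>> servo_tool:
  motion: [-0.0003,-0.0135,0,-0.05,-1,-0.0014,-0.027,0,-0.1,-1,-0.003,-0.0405,0,-0.15,-1,-0.0054,-0.0538,0,-0.2,-1,-0.0084,-0.067,0,-0.25,-1]

```text
clock: 5.28
ee_pos: [0.4559, -0.0953, 0.2768]
tcp_rot: [180.0, 0.3, -173.0]
wrist_force: [20.5, 4.4, -0.0]
width: 0.0211
```

>>> servo_tool:
  motion: [-0.0015,-0.0135,0,-0.05,-1,-0.0034,-0.027,0,-0.1,-1,-0.0045,-0.035,0,-0.13,-1,-0.0045,-0.035,0,-0.13,-1,-0.0045,-0.035,0,-0.13,-1]

```text
clock: 5.7
ee_pos: [0.4638, -0.1298, 0.2767]
tcp_rot: [-179.9, 0.1, -165.8]
wrist_force: [3.8, -1.3, 6.7]
width: 0.0209
```

```bash
python3 - <<'E'
from h import *; from cell import arm
print(arm.observe()['ee_pos'])
f=arm.grab_frame('top');g=arm.grab_frame('side')
cv2.imwrite('pics/c2.png',np.vstack([f['pixels'][90:350,80:480,::-1],g['pixels'][100:360,60:460,::-1]]))
for n,c in(('arrow',((0,150,90),(3,255,255))),('disc',((100,120,60),(130,255,255))),('cross',((22,120,120),(35,255,255)))):
    for k,F in(('top',f),('side',g)): print(n,k,[(b[0],b[1],plane(F,b[0],.022).round(4)) for b in blobs(F,*c,(180,180,350,345),20)])
E
```

```text
[ 0.46382112 -0.12982925  0.27674304]
arrow top []
arrow side [(array([233.4, 296.4]), [224, 288, 21, 18, 197], array([ 0.5296, -0.1093,  0.022 ]))]
disc top [(array([220.8, 236. ]), [211, 226, 21, 21, 333], array([ 0.5468, -0.0066,  0.022 ]))]
disc side []
cross top [(array([317.1, 215.1]), [308, 206, 18, 21, 206], array([ 0.5923, -0.1958,  0.022 ]))]
cross side [(array([288.8, 309. ]), [278, 299, 23, 22, 293], array([ 0.5905, -0.1942,  0.022 ]))]
```

View pics/c2.png

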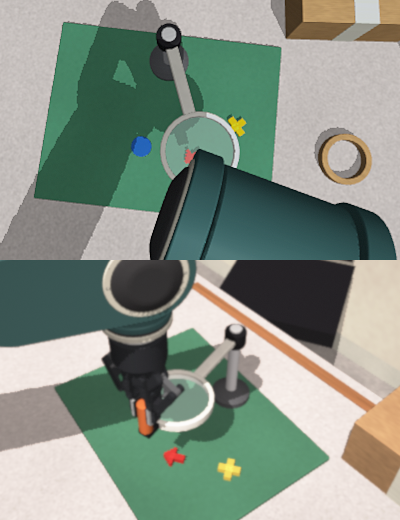

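The side view shows the arrow unmoved at (233,296). The cross and disc are also in place. The lens should be about 12 mm from the arrow centre, so I'll release and back off upward.

>>> servo_tool:
  motion: [0,0,0,0,1,0,0,0,0,1,0,0,0,0,1,0,0,0,0,1,0,0,0,0,1]

```text
clock: 6.22
ee_pos: [0.4633, -0.1292, 0.2758]
tcp_rot: [180.0, -0.0, -165.8]
wrist_force: [-0.3, 0.7, -0.3]
width: 0.0803
```

>>> servo_tool:
  motion: [0,0,0,0,1,0,0,-0.02,0,1,0,0,-0.05,0,1,0,0,-0.08,0,1,0,0,-0.12,0,1]

```text
clock: 6.63
ee_pos: [0.463, -0.1291, 0.3956]
tcp_rot: [179.9, -0.1, -165.8]
wrist_force: [-0.2, -0.6, 0.1]
width: 0.0855
```

>>> servo_tool:
  motion: [0,-0.03,0,0,1,0,-0.06,0,0,1,0,-0.09,0,0,1,0,-0.12,0,0,1,0,-0.15,0,0,1]

```text
clock: 7.05
ee_pos: [0.5004, -0.2761, 0.3959]
tcp_rot: [-180.0, 0.0, -165.8]
wrist_force: [-0.3, 0.8, -0.1]
width: 0.0854
```

>>> servo_tool:
  motion: [0,-0.03,0,0,1,0,-0.06,0,0,1,0,-0.09,0,0,1,0,-0.12,0,0,1,0,-0.15,0,0,1]

```text
clock: 7.47
ee_pos: [0.5372, -0.4216, 0.3956]
tcp_rot: [180.0, -0.0, -165.8]
wrist_force: [0.4, 0.3, -0.0]
width: 0.0856
```

```bash
python3 - <<'E'
from h import *; from cell import arm
s=arm.observe();print(s['clock'],s['ee_pos'],s['wrist_force'])
f=arm.grab_frame('top');g=arm.grab_frame('side')
cv2.imwrite('pics/c3.png',np.vstack([cv2.resize(f['pixels'][100:300,180:380,::-1],(560,560)) ]))
for n,c in(('arrow',((0,110,90),(4,255,255))),('disc',((100,120,60),(130,255,255))),('cross',((22,120,120),(35,255,255)))):
    for k,F in(('top',f),('side',g)): print(n,k,[(b[0],b[1],plane(F,b[0],.022).round(4)) for b in blobs(F,*c,(180,180,350,345),20)])
E
```

```text
7.4667 [ 0.53723206 -0.42161346  0.39558217] [ 0.40979631  0.27639797 -0.03834368]
arrow top [(array([272.3, 246.5]), [265, 239, 18, 16, 161], array([ 0.5288, -0.1078,  0.022 ]))]
arrow side [(array([233.4, 296.3]), [224, 288, 21, 18, 212], array([ 0.5298, -0.1092,  0.022 ]))]
disc top [(array([220.8, 236.1]), [211, 226, 21, 21, 332], array([ 0.5466, -0.0066,  0.022 ]))]
disc side []
cross top [(array([317. , 215.2]), [308, 206, 18, 21, 207], array([ 0.5921, -0.1956,  0.022 ]))]
cross side [(array([288.8, 309. ]), [278, 299, 23, 22, 294], array([ 0.5905, -0.1942,  0.022 ]))]
```

View pics/c3.png

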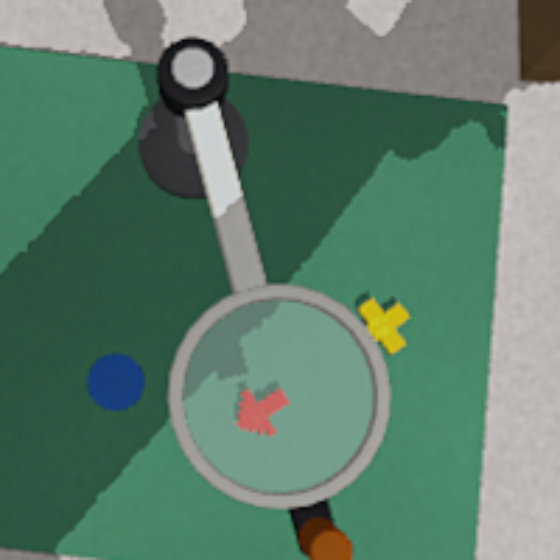

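The ring centre shows at crop (279,396), which is full-image (279.6,241.4), with the whole arrow inside the lens. I'll check the distance and hand in if it is within 25 mm.

```bash
python3 - <<'E'
from h import *; from cell import arm
f=arm.grab_frame('top')
L=plane(f,(279.6,241.4),.175);d=np.hypot(*(L[:2]-[.5292,-.1085]));print(L,d)
if d<.025: print(arm.sign_off())
E
```

```text
[ 0.53686301 -0.11000339  0.175     ] 0.007809091397911053
the job is handed in; nothing more can be done
None
```

I swung the magnifier about 65° by its orange handle until the lens was over the red arrow, then let go and moved the gripper clear. The job was handed in at about 7.6 s of the 43 s allowed.

- **Lens position:** in the last top view the lens centre measures about 8 mm from the arrow centre, against the 35 mm limit. Working it out from the gripper position just before release gave about 12 mm. The whole arrow is visible inside the ring.
- **Sign pieces:** the arrow and disc read within about 1 mm of where they started. In the top view the cross read about 3 mm off, most likely because the lens ring overlaps its edge there; the side view shows it unmoved. The disc was not visible in the last side view, so only the top view confirms it.
- **Forces:** the wrist force readings during the swing peaked at about 21 N, because my estimate of the pivot was a few millimetres off. I corrected for that on the way. After release the readings were near zero.

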